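# Release the sampler carousel and hang up the pusher

## Task

Take the block-headed pusher from its sloped rest and, with the end of its handle, press the release plunger in the well of the carousel's hub fully down. Then hang the pusher up in the ring stand: let its handle down through the fixed ring until its head sits flat on the ring, and let go. Do not disturb the bottle, jar and beaker standing around, and do not poke the plunger with the fingers.

Things in the scene. Friction and masses are not known exactly. Their poses are not given: they have to be found in the camera images.
- pusher_head (a point): Centre of the head of the loose pusher (about 0.25 kg): steel block head 28 x 50 x 28 mm (x, y, z) on a straight black handle, 18 mm in diameter, 95 mm long, from the middle of its underside. Site z runs along the handle from its free end to the head (up when upright), y along the head's 50 mm length. The head's underside is 14 mm below this point, the handle's end 109 mm below.
- pusher_end (a point): Middle of the free end of the pusher's handle (18 mm in diameter, 3 mm chamfer). Same axes as pusher_head, 109 mm along -z from it. At the start the pusher lies in the rest 40 degrees from vertical, head at the upper end and leaning towards the robot's side, the head's 50 mm length level.
- rest: Fixed grey sloped rest: base plate 150 x 80 x 8 mm (origin: centre of its underside), channel 36 mm wide outside. Local -x is where the pusher's head leans; handle's end at local (35, 0, 30) mm, head centre (-35, 0, 114). The head overhangs it 7 mm at both ends and can be gripped across these (50 mm), along the handle or from above; it lifts out along the handle or upwards. Either side of the carousel.
- stand: Fixed steel ring stand, on either side of the carousel: dark base plate 130 x 90 x 10 mm, a post 16 mm in diameter and a short level arm that carries the ring. Origin: on the bench under the plate, z up. The ring's axis is at local (-20, 0) mm, the post at (45, 0) mm. The post and arm end 5 mm below the ring's upper face: nothing is higher than the ring.
- ring_mouth (a point): Centre of the stand's ring at its flat, level upper face, 125 mm above the bench; z up. Hole 23 mm in diameter, outer diameter 40 mm, 14 mm tall, open below (101 mm free down to the base plate). The pusher's handle slides through freely; its head does not pass, in any yaw.
- hub_mouth (a point): Centre of the well's mouth (about 24 mm wide) in the hub, an aluminium boss 54 to 60 mm in diameter in the middle of the carousel; 117 mm above the bench, z up. The carousel is a fixed grey drum 260 mm in diameter, deck 85 mm above the bench, with white tubes 17 mm in diameter on a circle of 107 mm radius, up to 115 mm above the bench.
- plunger_top (a point): Centre of the top face of the release plunger, a steel pin 18 mm in diameter inside the hub's well. At the start it is 15 to 18 mm below the mouth of the well, when fully down 27 mm below.
- plunger (a joint): How far the plunger has been pressed down (m): 0 is up, 0.012 fully down against its stop. It starts between 0 and 0.003. It resists with about 4 N of friction and stays where it is left (no spring).
- bottle: Bystander: white plastic bottle with a grey cap, 56 mm in diameter, 130 mm tall. Origin: centre of its underside.
- jar: Bystander: amber glass jar with a white lid, 60 mm in diameter, 75 mm tall. Origin: centre of its underside.
- beaker: Bystander: clear plastic beaker, 60 mm wide at the rim, 70 mm tall. Origin: centre of its underside.
Things that resemble listed ones, but are neither listed nor needed, are in the scene too. Leave any green look-alike of the stand alone. Of the things that look like the part that bears pusher_head, the larger one is meant.

How it is judged:
By the outcome, as a careful person would: the job done as asked, in the order asked, and still so for the second after the job is handed in, with the robot touching nothing.
It also fails if it takes over 59 s, if anything falls off the work surface, if the arm or the gripper's body presses on something with over 40 N, if the wrist force passes 120 N, or if a joint passes its speed limit or range.

## Robot

A 6-joint arm with a two-finger parallel gripper is mounted at the origin on the work surface. World frame = base frame: x ahead of the robot, y to its left, z up, the work surface at z = 0. Lengths are in m, angles in degrees, forces in N, time in s.
With the tool pointing down it reaches from about 0.25 to 0.725 m from the base axis. Payload 9.7 kg.
Tool frame: the origin (TCP) lies midway between the tips of the shut fingers; the grasp point (between the pads) lies 19 mm behind it (bot.pinch_z is the distance from the TCP to the grasp point, in m); z points along the fingers, y is the line along which they close (so a half turn about z gives the same grasp; the last joint's range is limited). The gripper opens to 85 mm and grips with 20 to 120 N. Pads are 22 mm wide; open, the fingers measure 114 mm over their backs; the gripper's body (76 mm by 85 mm) begins 54 mm behind the grasp point. The pads swing forward as they close: fully open they stand 13 mm farther back than shut.
Start: joints at [-65.489, 4.979, 10.078, 95.1, 0, 90], TCP at [0.228, -0.5, 0.231] pointing down, gripper open.
Joint ranges: [-179.16, 179.16], [-48.56, 103.87], [-65.8, 70.77], [-126.05, 130.52], [-82.76, 87.17], [-180, 180]. Speed limits (degrees/s): [127.2, 127.2, 147.25, 180, 180, 180].

## Interface

Orientations are given as [roll, pitch, yaw] about the fixed x, y, z axes, in that order (R = Rz(yaw) Ry(pitch) Rx(roll)).
In Python, from workcell import sensors, camera, camera_params, ticket, bot gives the robot as it stands.
- The arm moves only by the shell command python3 -m jog 'ROWS' [FORCE]. ROWS is JSON, a list that holds one entry, the list of rows, each a list of 5 numbers: the shift along the world's x, y, z in units of 50 mm (1.0 is 50 mm), then the turn about the world's z in units of 5 degrees (1.0 is 5 degrees), then the opening, from 0 (shut) to 1 (fully open). In form: [[[tx, ty, tz, yaw, grip], ...]]. A call has 1 to 8 rows; each row shifts and turns the commanded pose from where the row before left it; what a row does not reach is not made up. A row lasts 1/10 s, in which the tool goes at most 50 mm and 8.59 degrees, less where a joint would pass 70% of its speed; a pose out of reach is approached as far as the arm can. A call is refused whole if a number of a shift passes 1 or a number of a turn 1, either way. A call with a gripper value outside its range is refused whole. The fingers move at their own pace and stop on an object; FORCE is the grip in N (left out, the last holds). Time passes only in rows, so rows that do not move let the fingers close. It gives the time, the measured TCP pose, the force, the opening and the grip force at its end, in the units of the state.
- sensors.get_obs(): the state, without advancing time (a new reading comes with each control period).
- camera(name): name is "scene" or "side" or "wrist"; returns the picture (400x640x3 uint8, blue, green, red); there is no depth.
- camera_params(name): a dict with "fx", "fy", "cx", "cy" (pixels), "T" (4x4, takes a point from camera to world coordinates); the wrist camera has in their place "tool_from_camera" (4x4, takes a point from camera to tool coordinates, whose origin is the TCP and whose axes are the flange's). Camera axes: x right, y down, z forward; pixel columns grow to the right and rows downward; lengths in m; the calibration is good to about 2 mm. A picture is of the moment at which its call begins: read the wrist's pose just before it. camera_params takes no time and is no camera call.
- ticket.job_done(): hands the job in; it is judged then, once.
The state is a dict: "time": time; "q": joint angles; "qd": joint speeds; "joint_efforts": joint torques, N m; "ee_pos": TCP position; "tcp_rot": TCP orientation; "wrist_force": force on the tool from outside, world axes, zero at the start; "torque": the same for the moment, N m; "opening": finger opening in m; "grasp_force": force on a finger pad.
Only numpy, scipy, OpenCV 4.12 (cv2) and the standard library are available. Lean on these libraries where they do the work, as an engineer would, in place of code of your own. Each camera call takes 0.05 s, during which the arm holds its last target. There are 200 camera calls.

## Working session

There is one attempt and no reset: what is moved stays moved. The work goes in short steps, Python scripts to look and compute and a shell command to move; the robot and the scene stay as the last step left them, time stands still between calls to the robot, and variables do not carry over. Pictures are saved under pics/ and viewed, at most 10 in all, crops included, and the job is handed in when it is done.

```bash
mkdir -p pics
cat > h.py <<'E'
import numpy as np, cv2
from workcell import sensors, camera, camera_params
def ray(name,u,v,T=None):
    p=camera_params(name); T=np.array(p["T"]) if T is None else T
    d=T[:3,:3]@np.array([(u-p["cx"])/p["fx"],(v-p["cy"])/p["fy"],1.0]); return T[:3,3],d
def onz(name,u,v,z,T=None):
    o,d=ray(name,u,v,T); return o+d*(z-o[2])/d[2]
def proj(name,P,T=None):
    p=camera_params(name); T=np.array(p["T"]) if T is None else T
    c=T[:3,:3].T@(np.array(P)-T[:3,3]); return [p["fx"]*c[0]/c[2]+p["cx"],p["fy"]*c[1]/c[2]+p["cy"]]
def tri(r1,r2):
    (a,u),(b,v)=r1,r2; u=u/np.linalg.norm(u);v=v/np.linalg.norm(v)
    s=np.linalg.lstsq(np.c_[u,-v],b-a,rcond=None)[0]; p,q=a+s[0]*u,b+s[1]*v
    return (p+q)/2,np.linalg.norm(p-q)
E
python3 - <<'E'
from h import *
for n in("scene","side"):
    i=camera(n); cv2.imwrite(f"pics/{n}0.png",i); p=camera_params(n); print(n,p["fx"],np.round(np.array(p["T"]),3).tolist())
print(camera_params("wrist")); print(sensors.get_obs())
E
```

```text
scene 503.65311997153754 [[0.515, 0.668, -0.537, 1.145], [0.857, -0.393, 0.333, -0.403], [0.012, -0.632, -0.775, 1.069], [0.0, 0.0, 0.0, 1.0]]
side 480.28886032406103 [[-0.755, -0.439, 0.487, -0.187], [-0.656, 0.501, -0.565, 0.808], [0.004, -0.746, -0.666, 1.016], [0.0, 0.0, 0.0, 1.0]]
{'fx': 290.7179247690684, 'fy': 290.7179247690684, 'cx': 322.3022515264258, 'cy': 201.5374569133767, 'tool_from_camera': array([[-4.54530138e-05, -9.55230651e-01, -2.95862133e-01,
         7.43204961e-02],
       [ 9.99999924e-01,  7.10559225e-05, -3.83042616e-04,
         8.66315589e-04],
       [ 3.86916804e-04, -2.95862128e-01,  9.55230575e-01,
        -1.43397693e-01],
       [ 0.00000000e+00,  0.00000000e+00,  0.00000000e+00,
         1.00000000e+00]])}
{'time': 0.1, 'q': array([-6.54895360e+01,  5.00950549e+00,  1.00374348e+01,  9.51002365e+01,
        2.66885972e-03,  9.00002733e+01]), 'qd': array([ 0.09661025, -0.02442086,  0.09082023,  0.0433522 ,  0.02020783,
       -0.06653359]), 'joint_efforts': array([-5.48283260e-04, -5.21560657e+01,  4.65651906e+01,  1.60412496e-02,
        2.91159063e-05, -1.56530814e-05]), 'ee_pos': array([ 0.22809417, -0.50023284,  0.23062507]), 'tcp_rot': array([-1.79927693e+02, -2.66851275e-03,  2.45101873e+01]), 'wrist_force': array([-0.92557447, -0.06023093,  0.17355504]), 'torque': array([-0.04609745,  0.00092656, -0.07506068]), 'grasp_force': 0.0, 'opening': 0.08526296468319944}
```

View pics/scene0.png

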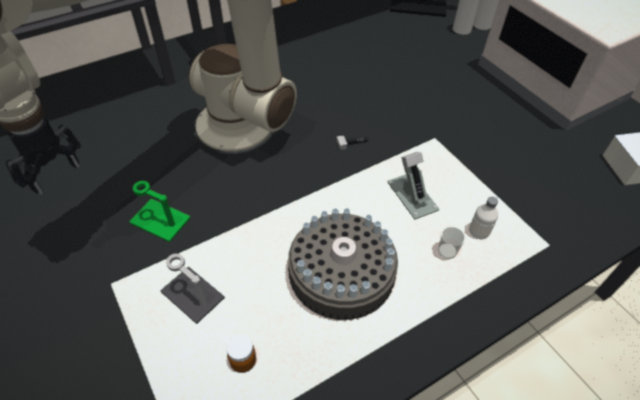

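View pics/side0.png

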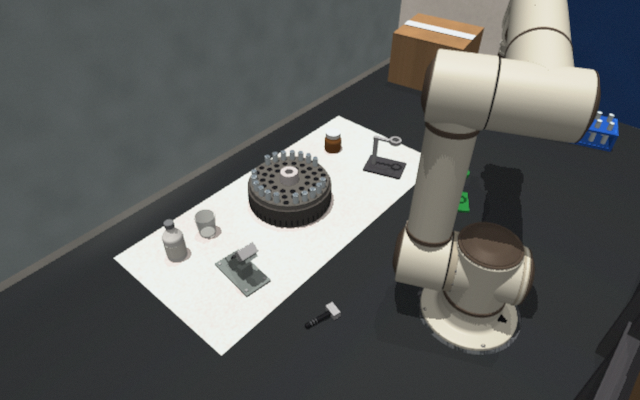

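The scene shows two possible pushers. One lies in the grey rest at scene (413,160) / side (247,250). The other is a smaller loose one on the bench at scene (345,142) / side (325,315). The one in the rest is larger and matches the description. The stand I want is the dark and steel one at scene (190,280), and the green one at (155,205) is the look-alike. I'll confirm both in an enlarged crop.

Run:
```python
from h import *
s=cv2.imread("pics/scene0.png"); d=cv2.imread("pics/side0.png")
f=lambda i,x,y,w=80,h=60: cv2.resize(i[y:y+h,x:x+w],(400,300),interpolation=cv2.INTER_CUBIC)
cv2.imwrite("pics/c1.png",np.vstack([np.hstack([f(s,375,150),f(d,205,235)]),np.hstack([f(s,150,245,),f(d,350,125)])]))
```

```text
(no output)
```

View pics/c1.png

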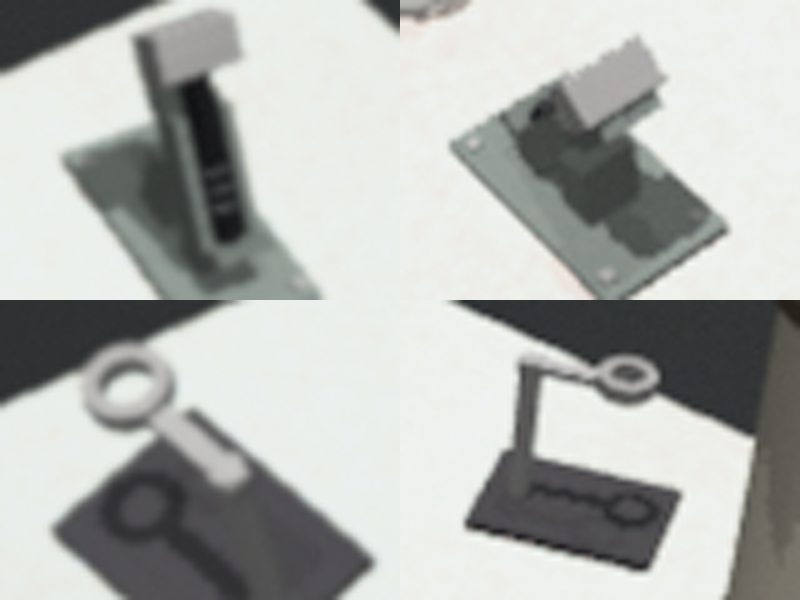

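The crop confirms it: the large steel block head on a black handle sits in the grey rest (head at scene (413,160), side (247,252)). The ring is level, at scene (176,262) and side (396,140). Next I'll take rough positions by rays.

Run:
```python
from h import *
r=lambda x:np.round(x,4).tolist()
for n,z,a,b in(("ring",.125,(175.6,262.2),(395.8,140)),("hub",.117,(344,246),(289,172))):
    print(n,r(onz("scene",*a,z)),r(onz("side",*b,z)),*[r(x) for x in tri(ray("scene",*a),ray("side",*b))])
print("head",*[r(x) for x in tri(ray("scene",413,160),ray("side",247.4,252))])
for c in((215,263.6),(244.6,295),(270.6,281)): print("plate side",r(onz("side",*c,.008)))
for c in((388,181),(439,208)): print("plate scene",r(onz("scene",*c,.008)))
# others
print("bottle",r(onz("scene",491,203,.13)),"beaker",r(onz("scene",452,237,.07)),"jar",r(onz("scene",240,347,.075)),"green ring",r(onz("scene",142,187,.125)))
```

```text
ring [0.4817, -0.3515, 0.125] [0.4668, -0.345, 0.125] [0.4736, -0.3527, 0.1168] 0.005
hub [0.6294, -0.0062, 0.117] [0.6197, -0.0008, 0.117] [0.6255, -0.0048, 0.1115] 0.0025
head [0.4849, 0.3014, 0.1082] 0.0078
plate side [0.5913, 0.3305, 0.008]
plate side [0.4514, 0.3495, 0.008]
plate side [0.4333, 0.2728, 0.008]
plate scene [0.4481, 0.2665, 0.008]
plate scene [0.597, 0.3279, 0.008]
bottle [0.7119, 0.3624, 0.13] beaker [0.7152, 0.2541, 0.07] jar [0.7079, -0.3096, 0.075] green ring [0.2336, -0.3434, 0.125]
```

```bash
python3 -m jog '[[[0.5,0.3,0.5,-1,1],[0.7,0.45,0.3,-1,1],[0.75,0.45,0.3,-1,1],[0.75,0.45,0.3,-1,1],[0.75,0.45,0.3,-1,1],[0.7,0.45,0.3,-1,1],[0,0,0,-1,1],[0,0,0,0,1]]]'
cat >> h.py <<'E'
from scipy.spatial.transform import Rotation as Ro
def snap(f):
    o=sensors.get_obs(); T=np.eye(4); T[:3,:3]=Ro.from_euler("xyz",o["tcp_rot"],degrees=True).as_matrix(); T[:3,3]=o["ee_pos"]
    T=T@np.array(camera_params("wrist")["tool_from_camera"]); i=camera("wrist"); cv2.imwrite(f"pics/{f}.png",i); np.save(f"pics/{f}.npy",T)
    print(np.round(o["ee_pos"],4),np.round(o["tcp_rot"],2),o["time"]); return i,T
E
python3 -c "
from h import *
i,T=snap('w1'); print(proj('wrist',[.474,-.352,.125],T))"
```

```text
time: 0.9
ee_pos: [0.4367, -0.3722, 0.3309]
tcp_rot: [-180.0, 0.0, -10.4]
wrist_force: [0.3, 0.3, 0.4]
opening: 0.0854
grasp_force: 0.0
[ 0.4367 -0.3722  0.3309] [-1.7999e+02  3.0000e-02 -1.0430e+01] 0.9
[np.float64(298.8533010993062), np.float64(148.31134638167282)]
```

View pics/w1.png

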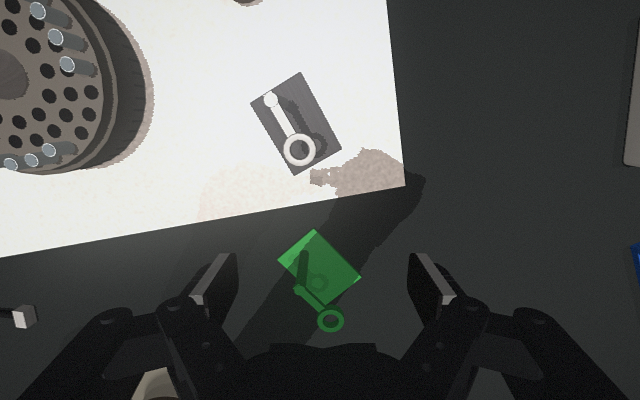

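The wrist view shows the ring at about (299,150) with its post at (271,99). The green look-alike is at (330,320), away from it. I'll fit the ring's hole, then move on to hover over the hub.

```bash
cat >> h.py <<'E'
def hole(img,u,v,r,thr,inv=True,k=8):
    "contour blob nearest (u,v) in enlarged crop: centre, axes"
    x,y=int(u-r),int(v-r); c=cv2.cvtColor(img[y:y+2*r,x:x+2*r],cv2.COLOR_BGR2GRAY); c=cv2.resize(c,None,fx=k,fy=k,interpolation=cv2.INTER_CUBIC)
    m=((c<thr) if inv else (c>thr)).astype(np.uint8); cs,_=cv2.findContours(m,cv2.RETR_LIST,cv2.CHAIN_APPROX_NONE); out=[]
    for q in cs:
        if len(q)>40:
            (a,b),ax,_a=cv2.fitEllipse(q); out.append((x+(a+.5)/k-.5,y+(b+.5)/k-.5,ax[0]/k,ax[1]/k))
    return sorted(out,key=lambda e:np.hypot(e[0]-u,e[1]-v))
E
python3 - <<'E'
from h import *
i=cv2.imread("pics/w1.png");T=np.load("pics/w1.npy")
for t in(120,150,180):
  for e in hole(i,299,150,20,t)[:3]: print(t,np.round(e,1),np.round(onz("wrist",*e[:2],.125,T),4), "dia/mm",round(e[2]/290.7*np.linalg.norm(onz("wrist",*e[:2],.125,T)-T[:3,3])*1000,1))
print("post",onz("wrist",271,99,.12,T), "hub px at next", T[:3,3])
E
python3 -m jog '[[[0.4,0.9,0,0,1],[0.4,0.9,0,0,1],[0.4,0.9,0,0,1],[0.4,0.9,0,0,1],[0.4,0.9,0,0,1],[0.4,0.9,0,0,1],[0.2,0.9,0,0,1],[0,0,0,0,1]]]'
python3 -c "
from h import *
i,T=snap('w2'); u,v=proj('wrist',[.6255,-.004,.117],T); print(u,v)
for t in(60,90,120):
  for e in hole(i,u,v,35,t)[:3]: print(t,np.round(e,1),np.round(onz('wrist',*e[:2],.117,T),4))
cv2.imwrite('pics/c2.png',cv2.resize(i[int(v)-50:int(v)+50,int(u)-60:int(u)+60],(480,400)))"
```

```text
120 [299.  149.4  18.8  19.4] [ 0.4726 -0.3519  0.125 ] dia/mm 22.8
120 [299.  147.5  40.4  42.7] [ 0.475  -0.3524  0.125 ] dia/mm 49.0
150 [299.1 149.4  19.5  20.1] [ 0.4727 -0.352   0.125 ] dia/mm 23.7
150 [299.  147.5  40.4  42.6] [ 0.4749 -0.3524  0.125 ] dia/mm 49.1
180 [299.1 149.4  20.   20.6] [ 0.4727 -0.352   0.125 ] dia/mm 24.3
180 [299.2 147.9  40.6  41.9] [ 0.4744 -0.3525  0.125 ] dia/mm 49.3
180 [312.9 168.9   1.4   3.5] [ 0.4466 -0.3638  0.125 ] dia/mm 1.7
post [ 0.53429895 -0.33148945  0.12      ] hub px at next [ 0.51032243 -0.38714765  0.47427933]
time: 1.75
ee_pos: [0.5627, -0.0776, 0.3305]
tcp_rot: [-179.0, 0.1, -8.2]
wrist_force: [0.1, -0.2, 0.2]
opening: 0.0855
grasp_force: 0.0
[ 0.5627 -0.0776  0.3305] [-1.7902e+02  9.0000e-02 -8.1800e+00] 1.75
256.1203014333502 131.44741371356767
60 [259.7 122.2   2.2   6.1] [ 0.6354 -0.0105  0.117 ]
90 [259.2 130.8  17.7  18.8] [ 0.6258 -0.0079  0.117 ]
90 [281.3 126.8   0.5   2.7] [ 0.6265 -0.035   0.117 ]
90 [277.6 145.5   0.9   4. ] [ 0.6055 -0.0264  0.117 ]
120 [258.8 130.8  18.9  19.7] [ 0.6258 -0.0074  0.117 ]
120 [260.2 129.6  45.8  52. ] [ 0.6269 -0.0093  0.117 ]
120 [223.5 130.8   7.4  14.9] [0.6318 0.0348 0.117 ]
```

View pics/c2.png

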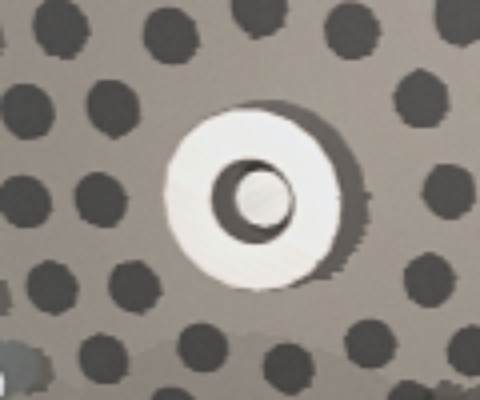

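Hub mouth is at about (259,131) in the wrist view, and the plunger shows inside the well. The arm was still settling, so I'll take that again at rest and then go on to the rest.

```bash
python3 -m jog '[[[0,0,0,0,1],[0,0,0,0,1]]]' | head -3
python3 -c "
from h import *
i,T=snap('w3'); u,v=proj('wrist',[.6255,-.007,.117],T); print(u,v)
c=cv2.cvtColor(i,cv2.COLOR_BGR2GRAY)
for t in(200,170):
  for inv in (0,1):
    for e in [e for e in hole(i,u,v,30,t,inv) if e[3]>14][:4]: print(t,np.round(e,1),np.round(onz('wrist',*e[:2],.117,T),4))"
python3 -m jog '[[[-0.25,0.9,0,0,1],[-0.25,0.9,0,0,1],[-0.25,0.9,0,0,1],[-0.25,0.9,0,0,1],[-0.25,0.9,0,0,1],[-0.25,0.9,0,0,1],[-0.25,0.9,0,0,1],[-0.25,0.9,0,0,1]]]' | head -0
python3 -m jog '[[[0,0,0,0,1],[0,0,0,0,1],[0,0,0,0,1]]]' | head -3
python3 -c "
from h import *
i,T=snap('w4'); u,v=proj('wrist',[.483,.304,.11],T); print(u,v)
x,y=int(u)-100,max(int(v)-75,0); print(x,y); cv2.imwrite('pics/c4.png',cv2.resize(i[y:y+150,x:x+200],(800,600),interpolation=cv2.INTER_CUBIC))"
```

```text
time: 2.0
ee_pos: [0.562, -0.0809, 0.3313]
tcp_rot: [-179.1, 0.0, -8.6]
[ 0.562  -0.0809  0.3313] [-1.7909e+02  1.0000e-02 -8.6000e+00] 2.0
255.44010466921833 131.60335522555306
200 [255.2 131.4  21.   22.5] [ 0.6258 -0.0068  0.117 ]
200 [255.1 130.9  42.2  45.2] [ 0.6263 -0.0068  0.117 ]
200 [255.2 131.3  20.8  22.3] [ 0.6258 -0.0068  0.117 ]
200 [255.1 130.9  42.4  45.5] [ 0.6263 -0.0068  0.117 ]
200 [254.5 130.5  70.8  70.8] [ 0.6269 -0.0062  0.117 ]
170 [255.2 131.3  20.5  22. ] [ 0.6258 -0.0068  0.117 ]
170 [255.  131.   42.9  45.8] [ 0.6263 -0.0067  0.117 ]
170 [255.2 131.3  20.2  21.8] [ 0.6258 -0.0068  0.117 ]
170 [255.  131.   43.1  46.1] [ 0.6263 -0.0067  0.117 ]
170 [254.5 130.5  70.7  70.9] [ 0.6269 -0.0061  0.117 ]
170 [258.  130.7  13.2  14.2] [ 0.6261 -0.0103  0.117 ]
time: 3.15
ee_pos: [0.4628, 0.0957, 0.3315]
tcp_rot: [-171.2, 0.1, 6.4]
[0.4628 0.0957 0.3315] [-1.7119e+02  1.4000e-01  6.4000e+00] 3.15
194.50034190871884 135.87906142431723
94 60Exception ignored on flushing sys.stdout:
BrokenPipeError: [Errno 32] Broken pipe
```

View pics/c4.png

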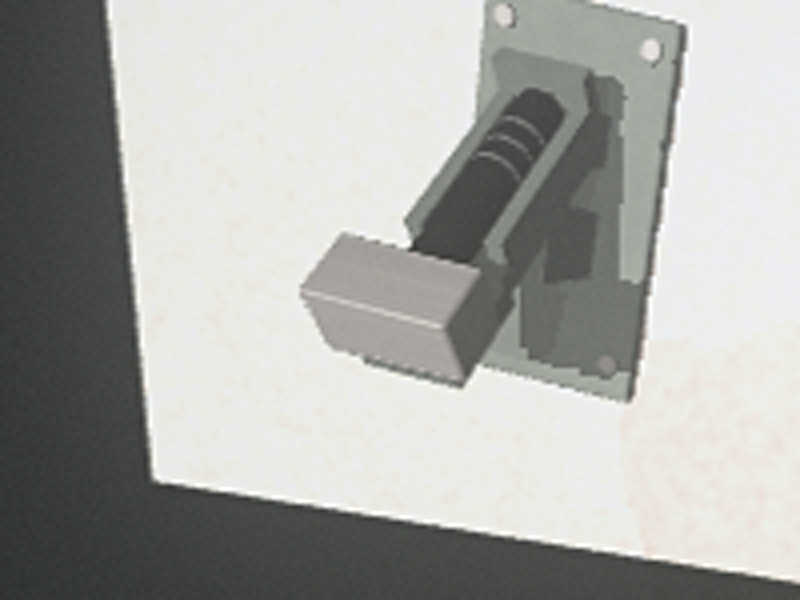

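The wrist view shows the pusher's head at about (190,140) of the full image, and the rest runs away from it to the upper right. The tool has tilted (roll -171) and lagged behind the command, so I need to understand that before going on.

```bash
q='import numpy as np
from workcell import sensors
o=sensors.get_obs(); print(np.round(o["q"],2),np.round(o["ee_pos"],4),np.round(o["tcp_rot"],2),o["time"])'
python3 -c "$q"
python3 -m jog '[[[0,0.3,0,0,1]]]' >/dev/null; python3 -c "$q"
python3 -m jog '[[[0,0,0,0,1]]]' >/dev/null; python3 -c "$q"
python3 -m jog '[[[0,0,0,-0.5,1]]]' >/dev/null; python3 -c "$q"
python3 -m jog '[[[0,0,0,0,1]]]' >/dev/null; python3 -c "$q"
```

```text
[  6.39  -2.32  13.66 106.14   8.82 179.99] [0.4629 0.0958 0.3314] [-1.7118e+02  1.5000e-01  6.4000e+00] 3.2
[  7.01  -2.04  13.93 106.11   9.18 179.99] [0.4638 0.1028 0.3316] [-1.7082e+02  1.4000e-01  7.0200e+00] 3.3
[  7.1   -2.    13.92 106.09   9.21 179.99] [0.4638 0.1037 0.3313] [-1.7079e+02  1.7000e-01  7.1100e+00] 3.4
[  5.49  -2.24  13.66 106.06   9.69 179.99] [0.4647 0.0929 0.3313] [-1.7031e+02  1.7000e-01  5.5000e+00] 3.5
[  5.32  -2.28  13.64 106.08   9.66 179.99] [0.4646 0.0913 0.3315] [-1.7034e+02  1.6000e-01  5.3300e+00] 3.6
```

Joint 6 had reached its 180° limit (yaw = q1+180−q6). I'll use the other half-turn of the grasp, a yaw of about +170, and check that the tilt recovers.

```bash
cat > q.py <<'E'
import numpy as np
from workcell import sensors
o=sensors.get_obs(); print(np.round(o["q"],2),np.round(o["ee_pos"],4),np.round(o["tcp_rot"],2),round(o["time"],2),"F",np.round(o["wrist_force"],1),"op",round(o["opening"]*1000,1),"g",round(o["grasp_force"],1))
E
python3 -m jog '[[[0,0.3,0,1,1],[0,0.3,0,1,1],[0,0.3,0,1,1],[0,0.3,0,1,1],[0,0.3,0,1,1],[0,0.3,0,1,1],[0,0.3,0,1,1],[0,0.3,0,1,1]]]' >/dev/null; python3 q.py
python3 -m jog '[[[0,0,0,1,1],[0,0,0,1,1],[0,0,0,1,1],[0,0,0,1,1],[0,0,0,1,1],[0,0,0,1,1],[0,0,0,1,1],[0,0,0,1,1]]]' >/dev/null; python3 q.py
```

```text
[ 19.8    7.34  23.58 110.61   8.62 153.86] [0.4646 0.2127 0.3315] [-1.7034e+02  1.5000e-01  4.5630e+01] 4.4 F [-0.   0.6  0.4] op 85.7 g 0.0
[ 22.2   12.27  29.07 115.54   4.18 116.27] [0.4647 0.2121 0.3315] [-1.7033e+02  1.5000e-01  8.5620e+01] 5.2 F [ 0.   0.  -0.3] op 85.5 g 0.0
```

The tilt persists in the tool frame (about tool x). I'll turn the yaw so the tilt lies in the arm's plane, with the tool pointing inwards, and then press gently against the outer reach limit. That should straighten it.

```bash
python3 -m jog '[[[0.84,0.33,0,1,1],[0.84,0.33,0,1,1],[0.84,0.33,0,1,1],[0.84,0.33,0,1,1],[0.84,0.33,0,1,1],[0,0,0,0.3,1]]]' >/dev/null; python3 q.py
python3 -m jog '[[[0.4,0.16,0,0,1],[0.4,0.16,0,0,1]]]' >/dev/null; python3 q.py
python3 -m jog '[[[0.4,0.16,0,0,1],[0.4,0.16,0,0,1]]]' >/dev/null; python3 q.py
```

```text
[ 23.34  42.31  70.71 130.41   0.68  94.6 ] [0.5795 0.2538 0.3293] [-167.98    0.29  108.7 ] 5.8 F [0.7 0.6 0.4] op 85.3 g 0.0
[ 23.23  42.37  70.72 130.48   0.71  94.69] [0.5797 0.2527 0.3289] [-167.86    0.29  108.49] 6.0 F [ 0.2 -0.8  0.3] op 85.4 g 0.0
[ 23.12  43.    70.69 130.46   0.7   94.52] [0.5819 0.2523 0.3216] [-167.21    0.32  108.57] 6.2 F [ 0.3 -0.4  0.5] op 85.3 g 0.0
```

```bash
python3 -m jog '[[[0.2,0.08,0.5,0,1],[0.2,0.08,0.5,0,1]]]' >/dev/null; python3 q.py
python3 -m jog '[[[0.3,0.12,0.7,0,1],[0.3,0.12,0.7,0,1]]]' >/dev/null; python3 q.py
```

```text
[ 23.1   41.06  70.7  130.48   0.7   94.48] [0.5766 0.2497 0.3431] [-1.6914e+02  1.6000e-01  1.0857e+02] 6.4 F [-0.2 -0.2  0.8] op 85.3 g 0.0
[ 23.05  38.34  70.76 130.48   0.71  94.45] [0.5682 0.2455 0.3731] [-1.7191e+02 -7.0000e-02  1.0854e+02] 6.6 F [-0.1  0.   0.5] op 85.5 g 0.0
```

```bash
python3 -m jog '[[[0.3,0.12,0.7,0,1],[0.3,0.12,0.7,0,1],[0.3,0.12,0.7,0,1],[0.3,0.12,0.7,0,1]]]' >/dev/null; python3 q.py
python3 -m jog '[[[0.3,0.12,0.5,0,1],[0,0,0,0,1]]]' >/dev/null; python3 q.py
```

```text
[ 22.92  33.51  70.71 130.46   0.74  94.38] [0.5502 0.2367 0.4241] [-176.69   -0.48  108.5 ] 7.0 F [-0.   0.1 -0.3] op 85.4 g 0.0
[ 22.89  32.75  70.74 130.48   0.75  94.36] [0.5469 0.2349 0.4322] [-177.46   -0.55  108.5 ] 7.2 F [ 0.8 -1.1 -1.1] op 85.4 g 0.0
```

```bash
python3 -m jog '[[[0.3,0.12,0.75,0,1],[0.3,0.12,0.75,0,1],[0,0,0,0,1]]]' >/dev/null; python3 q.py
```

```text
[ 22.83  30.24  70.76 130.5    0.77  94.33] [0.5355 0.2296 0.4582] [-179.97   -0.77  108.5 ] 7.5 F [-1.1 -0.5 -0.2] op 85.7 g 0.0
```

```bash
python3 -m jog '[[[-0.1,0.2,-0.4,1,1],[-0.1,0.2,-0.4,1,1],[-0.1,0.2,-0.4,1,1],[-0.1,0.2,-0.4,1,1],[-0.1,0.2,-0.4,1,1],[-0.1,0.2,-0.4,1,1],[-0.1,0.2,-0.4,1,1],[0,0,0,1,1]]]' >/dev/null
python3 -m jog '[[[0,0,0,1,1],[0,0,0,1,1],[0,0,0,1,1],[0,0,0,1,1],[0,0,0,0.3,1],[0,0,0,0,1],[0,0,0,0,1]]]' >/dev/null; python3 q.py
python3 -c "
from h import *
i,T=snap('w5'); u,v=proj('wrist',[.483,.304,.11],T); print(u,v)"
```

```text
[ 30.71  14.01  30.07 106.79   0.29  41.  ] [0.502  0.2998 0.3165] [-179.73   -0.75  169.7 ] 9.0 F [-1.2  0.1  0.5] op 85.4 g 0.0
[0.502  0.2998 0.3165] [-179.73   -0.75  169.7 ] 9.0
324.7624717777149 162.92062983954435
```

View pics/w5.png

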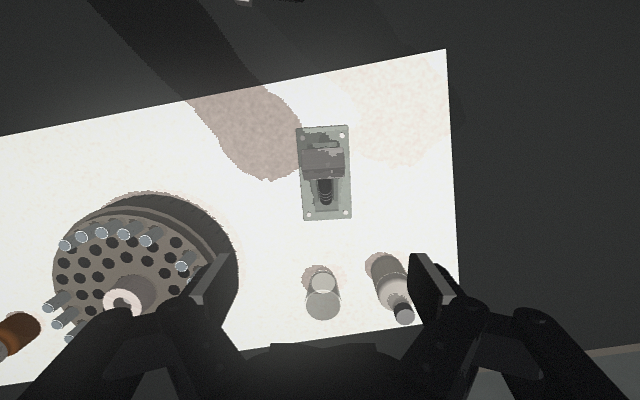

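The plate of the rest spans roughly (297,126) to (352,220) in this view, with the head at (324,162). I'll measure the plate rectangle for pose and yaw.

Run:
```python
from h import *
i=cv2.imread("pics/w5.png");T=np.load("pics/w5.npy")
x0,y0=285,115;c=cv2.resize(i[y0:230,x0:365],None,fx=8,fy=8,interpolation=cv2.INTER_CUBIC).astype(int)
g=c.mean(2); m=((g<205)&(c[...,2]<=c[...,1]+3)).astype(np.uint8)*255
m=cv2.morphologyEx(m,cv2.MORPH_OPEN,np.ones((9,9)));
q=max(cv2.findContours(m,cv2.RETR_EXTERNAL,cv2.CHAIN_APPROX_NONE)[0],key=cv2.contourArea)
h=cv2.convexHull(q); a=cv2.approxPolyDP(h,25,True)[:,0]/8+[x0,y0]-.44
P=np.array([onz("wrist",*p,.008,T) for p in a]); print(np.round(a,1).tolist()); print(np.round(P,4).tolist())
b=cv2.boxPoints(cv2.minAreaRect(h))/8+[x0,y0]-.44
B=np.array([onz("wrist",*p,.008,T) for p in b]); print(np.round(b,1).tolist(),np.round(B,4).tolist())
for Q in(P,B):
  if len(Q)==4: print("c",Q.mean(0),"sides",[round(np.linalg.norm(Q[k]-Q[k-1]),4) for k in range(4)],"yaw",[round(np.degrees(np.arctan2(*(Q[k]-Q[k-1])[1::-1])),1) for k in range(4)])
v=np.hstack([c.astype(np.uint8),cv2.cvtColor(m,cv2.COLOR_GRAY2BGR)])
cv2.imwrite("pics/c5.png",cv2.resize(v,(800,575)))
```

```text
[[346.8, 124.4], [351.3, 216.9], [303.8, 220.6], [295.3, 128.8]]
[[0.4473, 0.3445, 0.008], [0.5944, 0.3289, 0.008], [0.5867, 0.2505, 0.008], [0.4397, 0.2668, 0.008]]
[[295.1, 126.9], [348.1, 123.7], [353.9, 218.1], [300.9, 221.3]] [[0.437, 0.2671, 0.008], [0.4466, 0.3466, 0.008], [0.5971, 0.3328, 0.008], [0.5872, 0.2455, 0.008]]
c [0.51704278 0.29767498 0.008     ] sides [np.float64(0.078), np.float64(0.1479), np.float64(0.0787), np.float64(0.1479)] yaw [np.float64(84.4), np.float64(-6.1), np.float64(-95.6), np.float64(173.7)]
c [0.51696333 0.29798633 0.008     ] sides [np.float64(0.1517), np.float64(0.0801), np.float64(0.1511), np.float64(0.0878)] yaw [np.float64(171.8), np.float64(83.1), np.float64(-5.3), np.float64(-96.5)]
```

View pics/c5.png

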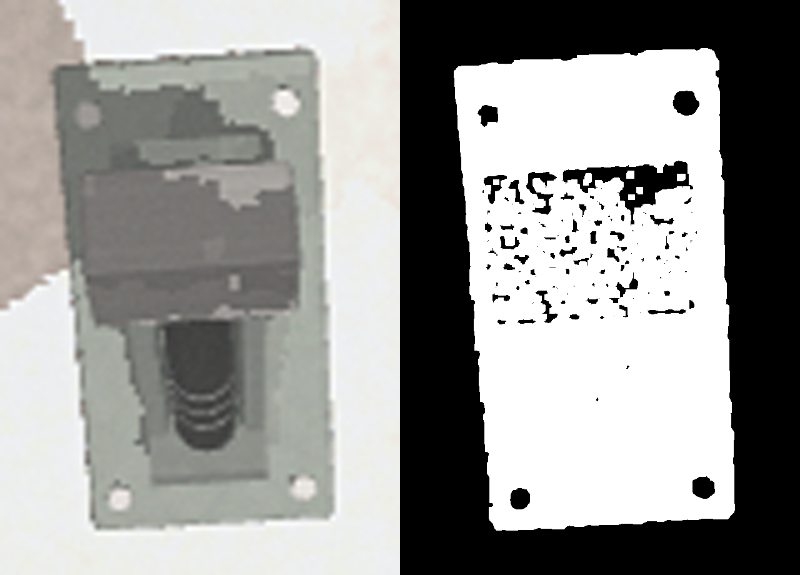

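The plate measures 148 × 78 mm against the 150 × 80 mm given. Its centre is (0.517, 0.298) and its yaw -5.8°. That puts the head centre at (0.482, 0.301, 0.114), handle end towards +x against the channel's end wall. Tool yaw should be 174.2.

```bash
python3 -m jog '[[[-0.2,0,-0.7,0.9,1],[-0.2,0,-0.8,0,1],[0,0,-0.8,0,1],[0,0,-0.8,0,1],[0,0,0,0,1],[0,0,0,0,1]]]' >/dev/null; python3 q.py
```

```text
[31.76  7.32  4.99 88.45  0.25 37.48] [0.4819 0.2997 0.1625] [-179.72   -0.77  174.27] 9.65 F [ 0.1 -0.3  1.4] op 85.3 g 0.0
```

```bash
python3 -m jog '[[[0,0.03,-0.5,0,1],[0,0,-0.5,0,1],[0,0,-0.37,0,1],[0,0,0,0,1],[0,0,0,0,0.3],[0,0,0,0,0.3],[0,0,0,0,0.3],[0,0,0,0,0.3]]]' 25 >/dev/null; python3 q.py
python3 -m jog '[[[0,0,0,0,0.3],[0,0,0,0,0.3]]]' >/dev/null; python3 q.py
python3 -c "
from h import *
a=camera('scene');b=camera('side'); f=lambda i,x,y: cv2.resize(i[y:y+75,x:x+100],(400,300),interpolation=cv2.INTER_CUBIC)
cv2.imwrite('pics/c6.png',np.hstack([f(a,365,130),f(b,195,215)]))"
```

```text
[31.88  7.7  -1.98 80.87  0.25 37.58] [0.483  0.3019 0.0954] [-179.86   -0.59  174.3 ] 10.45 F [-0.2 -1.6  4.9] op 49.6 g 25.6
[31.88  7.7  -1.99 80.87  0.25 37.58] [0.483  0.3019 0.0954] [-179.86   -0.59  174.3 ] 10.65 F [-0.7  0.1  6.5] op 49.6 g 25.6
```

View pics/c6.png

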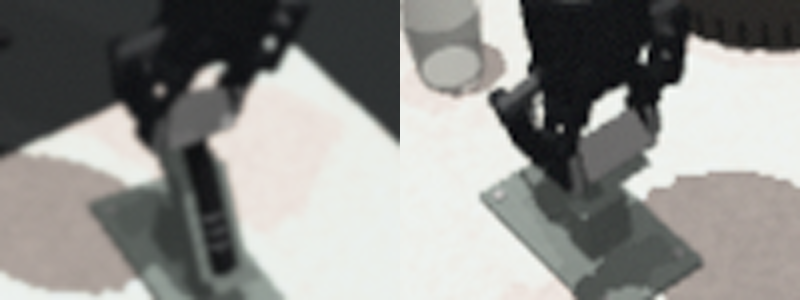

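The head is held across its 50 mm length (opening 49.6 mm). The tool can't tilt on command, so I'll pivot the pusher upright between the pads. The handle end stays in the corner of the rest's channel while the head follows an arc of 109 mm radius.

```bash
python3 -m jog '[[[0.145,-0.015,0.11,0,0.3],[0.145,-0.015,0.11,0,0.3]]]' 25 >/dev/null; python3 q.py
python3 -m jog '[[[0.158,-0.016,0.085,0,0.3],[0.158,-0.016,0.085,0,0.3]]]' >/dev/null; python3 q.py
python3 -m jog '[[[0.17,-0.017,0.05,0,0.3],[0.17,-0.017,0.05,0,0.3]]]' >/dev/null; python3 q.py
python3 -c "
from h import *
a=camera('scene');b=camera('side'); f=lambda i,x,y: cv2.resize(i[y:y+75,x:x+100],(400,300),interpolation=cv2.INTER_CUBIC)
cv2.imwrite('pics/c7.png',np.hstack([f(a,365,130),f(b,195,215)]))"
```

```text
[31.03  9.22  0.77 82.36  0.31 36.67] [0.496  0.3001 0.1048] [-179.76   -0.84  174.35] 10.95 F [-3.7  0.9 -1.1] op 49.7 g 26.3
[30.09 10.93  3.66 83.51  0.27 35.75] [0.5124 0.2984 0.1134] [-179.76   -0.79  174.33] 11.15 F [-3.7  1.3 -2.2] op 49.3 g 26.3
[29.14 12.81  6.44 84.36  0.25 34.82] [0.5298 0.2968 0.1187] [-179.79   -0.74  174.32] 11.35 F [-4.9  0.4  2.2] op 49.8 g 27.0
```

View pics/c7.png

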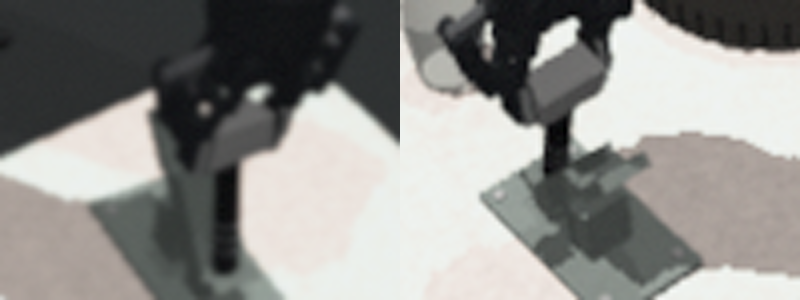

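The pusher is pivoting: the handle is nearly upright and its end is still in the channel. I'll do the last 10°, lift, and measure the handle axis numerically from both views.

```bash
python3 -m jog '[[[0.17,-0.017,0.02,0,0.3],[0.18,-0.018,0.02,0,0.3],[0,0,0,0,0.3]]]' >/dev/null; python3 q.py
python3 -m jog '[[[0,0,0.4,0,0.3],[0,0,0.4,0,0.3],[0,0,0.4,0,0.3],[0,0,0,0,0.3],[0,0,0,0,0.3]]]' >/dev/null; python3 q.py
cat >> h.py <<'E'
def axis(save=None,back=.025,thr=75):
    "handle axis from the two fixed views; head centre guess `back` above TCP"
    o=sensors.get_obs(); R=Ro.from_euler("xyz",o["tcp_rot"],degrees=True).as_matrix(); H=o["ee_pos"]-R[:,2]*back; N=[];L=[]
    for n in("scene","side"):
        i=camera(n); g=cv2.cvtColor(i,cv2.COLOR_BGR2GRAY).astype(float)
        if save: cv2.imwrite(f"pics/{save}_{n}.png",i)
        a,b=[np.array(proj(n,H+[0,0,-d])) for d in(.035,.1)]; pts=[]
        for v in range(int(np.ceil(a[1])),int(b[1])+1):
            u=a[0]+(b[0]-a[0])*(v-a[1])/(b[1]-a[1]); row=g[v]; c=int(round(u)); w=range(c-14,c+15)
            d=[x for x in w if row[x]<thr]
            if not d: continue
            s=min(d,key=lambda x:abs(x-c)); l=r=s
            while row[l-1]<thr: l-=1
            while row[r+1]<thr: r+=1
            lo=l-1+(row[l-1]-thr)/(row[l-1]-row[l]+1e-9); hi=r+(thr-row[r])/(row[r+1]-row[r]+1e-9)
            if 3<hi-lo<20: pts.append((v,(lo+hi)/2,hi-lo))
        p=np.array(pts); k=np.abs(p[:,2]-np.median(p[:,2]))<1.5; p=p[k]; f=np.polyfit(p[:,0],p[:,1],1)
        res=np.std(p[:,1]-np.polyval(f,p[:,0])); print(n,len(p),"width",round(np.median(p[:,2]),1),"res",round(res,2))
        r=[ray(n,np.polyval(f,v),v) for v in(a[1],b[1])]; nn=np.cross(r[0][1],r[1][1]); N.append(nn/np.linalg.norm(nn)); L.append(r[0][0])
    d=np.cross(*N); d/=np.linalg.norm(d); d*=np.sign(d[2])
    A=np.array([N[0],N[1],[0,0,1]]); P=[np.linalg.solve(A,[N[0]@L[0],N[1]@L[1],z]) for z in(H[2],H[2]-.109)]
    print("dir",np.round(d,3),"tilt x,y deg",np.round(np.degrees(d[:2]),1),"head",np.round(P[0],4),"end",np.round(P[1],4),"tcp",np.round(o["ee_pos"],4))
E
python3 -c "
from h import *
axis('a1')"
```

```text
[28.2  14.81  9.05 84.9   0.18 33.92] [0.548  0.2948 0.1207] [-179.79   -0.65  174.28] 11.75 F [-2.1  0.6  5.8] op 49.8 g 28.3
[28.22 15.02 15.71 91.45  0.17 33.93] [0.5472 0.2947 0.1789] [-179.72   -0.72  174.3 ] 12.25 F [ 0.2  0.2 -3.5] op 49.6 g 27.6
scene 17 width 5.1 res 0.23
side 16 width 5.7 res 0.18
dir [ 0.01  -0.077  0.997] tilt x,y deg [ 0.6 -4.4] head [0.5513 0.2861 0.2039] end [0.5502 0.2945 0.0949] tcp [0.5472 0.2947 0.1789]
```

Run:
```python
from h import *
H=np.array([.5472,.2947,.2039])
for n in("scene","side"):
    g=cv2.imread(f"pics/a1_{n}.png",0)
    for d in(.03,.05,.07,.09,.105,.112):
        u,v=proj(n,H+[0,0,-d]); u0=int(round(u)); print(n,d,round(u,1),round(v,1),g[int(round(v)),u0-12:u0+13].tolist())
```

```text
scene 0.03 429.1 158.1 [144, 83, 33, 26, 36, 58, 71, 69, 67, 71, 73, 72, 65, 59, 86, 153, 206, 224, 228, 231, 233, 233, 234, 235, 234]
scene 0.05 427.6 163.6 [157, 203, 226, 229, 227, 225, 221, 198, 140, 65, 16, 13, 14, 23, 84, 168, 217, 229, 230, 230, 229, 230, 229, 228, 227]
scene 0.07 426.2 169.1 [127, 126, 126, 128, 143, 175, 200, 213, 200, 146, 71, 20, 12, 11, 19, 78, 158, 211, 227, 230, 230, 230, 229, 228, 227]
scene 0.09 424.7 174.4 [109, 123, 127, 123, 103, 78, 78, 101, 113, 93, 51, 26, 24, 26, 31, 74, 148, 206, 226, 230, 229, 228, 228, 228, 228]
scene 0.105 423.7 178.3 [84, 89, 99, 115, 125, 122, 102, 77, 72, 67, 49, 33, 28, 28, 30, 63, 128, 193, 223, 229, 231, 231, 229, 229, 229]
scene 0.112 423.2 180.1 [73, 80, 83, 86, 97, 109, 112, 99, 77, 59, 42, 24, 15, 18, 19, 26, 80, 160, 212, 226, 229, 230, 231, 230, 228]
side 0.03 228.5 220.8 [16, 25, 44, 72, 83, 71, 61, 78, 79, 77, 77, 77, 79, 78, 78, 78, 73, 106, 172, 225, 239, 239, 239, 240, 240]
side 0.05 229.4 226.4 [153, 141, 131, 123, 153, 200, 208, 166, 146, 143, 40, 15, 17, 10, 16, 8, 87, 193, 238, 238, 238, 239, 239, 239, 240]
side 0.07 230.3 231.9 [155, 157, 157, 197, 236, 237, 237, 237, 231, 175, 9, 13, 18, 18, 11, 12, 168, 238, 238, 238, 239, 239, 240, 239, 240]
side 0.09 231.2 237.3 [237, 238, 236, 236, 238, 238, 238, 238, 209, 88, 25, 22, 20, 28, 28, 97, 195, 237, 239, 238, 238, 239, 240, 240, 239]
side 0.105 231.8 241.3 [236, 237, 235, 237, 238, 238, 238, 228, 156, 21, 28, 30, 29, 23, 47, 173, 236, 237, 238, 238, 238, 237, 237, 237, 238]
side 0.112 232.1 243.2 [237, 236, 237, 238, 238, 236, 238, 239, 211, 68, 15, 14, 16, 14, 90, 193, 238, 239, 239, 239, 238, 239, 238, 238, 238]
```

The handle is upright within about 2° in both fixed views. Now I'll raise it, carry it towards the hub, and measure the handle end and the well mouth together with the wrist camera.

```bash
python3 -m jog '[[[0,0,0.5,0,0.3],[0,0,0.7,0,0.3],[0,-0.3,0.6,0,0.3],[0.3,-0.5,0.2,0,0.3],[0.3,-0.8,0,0,0.3],[0.3,-0.8,0,0,0.3],[0.3,-0.8,0,0,0.3],[0.3,-0.8,0,0,0.3]]]' 40 >/dev/null; python3 q.py
python3 -m jog '[[[0.3,-0.8,0,0,0.3],[0.06,-0.7,0,0,0.3],[0,-0.4,0,0,0.3],[0,-0.14,0,0,0.3],[0,0,0,0,0.3],[0,0,0,0,0.3],[0,0,0,0,0.3]]]' >/dev/null; python3 q.py
python3 - <<'E'
from h import *
i,T=snap('w8'); u,v=proj('wrist',[.626,-.007,.117],T); print("hub px",u,v)
o=sensors.get_obs(); 
for d in(.0,.03,.05,.07,.0875,.1):
    a=proj('wrist',o['ee_pos']+[0,0,-d],T); c=int(round(a[0])); print(d,np.round(a,1),cv2.cvtColor(i,cv2.COLOR_BGR2GRAY)[int(round(a[1])),c-18:c+19].tolist())
for t in(200,170):
  for e in [e for e in hole(i,u,v,35,t,0)+hole(i,u,v,35,t,1) if e[3]>14][:5]: print(t,np.round(e,1),np.round(onz('wrist',*e[:2],.117,T),4))
E
```

```text
[ 8.5500e+00  1.9160e+01  3.2010e+01  1.0374e+02 -8.0000e-02  1.4230e+01] [0.6221 0.0931 0.2782] [-179.7    -0.84  174.32] 13.15 F [ 2.1  0.2 -3.7] op 49.8 g 47.2
[ -0.45  20.86  34.34 104.26  -0.19   5.16] [ 0.6398 -0.006   0.2794] [-179.74   -0.76  174.39] 13.85 F [ 0.2  0.9 -3.3] op 49.2 g 47.1
[ 0.6398 -0.006   0.2794] [-179.74   -0.76  174.39] 13.85
hub px 321.95191218540555 174.87685384177882
0.0 [324.6 256.9] [112, 111, 112, 114, 114, 112, 113, 114, 111, 112, 114, 111, 115, 113, 111, 114, 111, 113, 113, 112, 111, 112, 114, 111, 114, 113, 111, 113, 112, 113, 108, 111, 111, 110, 112, 112, 110]
0.03 [324.4 235.4] [77, 77, 80, 77, 79, 77, 79, 82, 81, 80, 79, 79, 78, 77, 80, 78, 77, 78, 76, 76, 78, 77, 75, 78, 80, 76, 77, 75, 78, 77, 79, 78, 78, 76, 77, 77, 80]
0.05 [324.4 224.3] [137, 137, 138, 130, 66, 36, 39, 37, 36, 40, 36, 37, 37, 39, 43, 33, 36, 36, 33, 33, 40, 39, 39, 34, 40, 35, 38, 36, 45, 89, 145, 137, 140, 138, 139, 139, 136]
0.07 [324.3 215.1] [141, 138, 139, 138, 140, 119, 49, 63, 39, 53, 78, 61, 54, 47, 40, 41, 39, 36, 36, 37, 48, 62, 70, 54, 40, 44, 66, 77, 116, 140,
[... 279 characters left out ...]
, 148, 141, 81, 83, 56, 41, 37, 36, 34, 37, 45, 55, 70, 128, 148, 145, 146, 143, 145, 144, 143, 142, 144, 143, 145, 137, 80, 68]
200 [330.3 189.7  12.5  29.2] [6.431e-01 5.000e-04 1.170e-01]
200 [331.  156.2   8.5  22.1] [0.607  0.0044 0.117 ]
200 [320.5 173.5  82.7  82.7] [ 0.6244 -0.0084  0.117 ]
200 [330.3 189.7  12.7  29.5] [6.431e-01 4.000e-04 1.170e-01]
200 [331.  156.1   8.7  22.4] [0.607  0.0044 0.117 ]
170 [330.3 189.7  13.1  30.1] [6.432e-01 4.000e-04 1.170e-01]
170 [330.8 156.1   9.1  23.4] [0.607  0.0042 0.117 ]
170 [320.5 173.5  82.7  82.7] [ 0.6244 -0.0084  0.117 ]
170 [330.3 189.7  13.4  30.4] [6.432e-01 4.000e-04 1.170e-01]
170 [330.8 156.1   9.3  23.7] [0.607  0.0042 0.117 ]
```

Run:
```python
from h import *
i=cv2.imread("pics/w8.png");T=np.load("pics/w8.npy"); g=cv2.cvtColor(i,cv2.COLOR_BGR2GRAY)
x0,y0,k=280,130,4
c=cv2.resize(g[y0:215,x0:370],None,fx=k,fy=k,interpolation=cv2.INTER_CUBIC); c=cv2.createCLAHE(3,(4,4)).apply(c)
s=290.7/np.linalg.norm(onz("wrist",322,175,.117,T)-T[:3,3])/1000
print("px/mm",s)
for lo,hi in((11,13),(26,31)):
    h=cv2.HoughCircles(c,cv2.HOUGH_GRADIENT_ALT if 0 else cv2.HOUGH_GRADIENT,1,20,param1=80,param2=15,minRadius=int(lo*s*k),maxRadius=int(hi*s*k))
    if h is not None:
        for a,b,r in h[0][:4]:
            u,v=x0+(a+.5)/k-.5,y0+(b+.5)/k-.5; print(round(u,1),round(v,1),"r mm",round(r/k/s,1),np.round(onz("wrist",u,v,.117,T),4))
for v in range(142,206,4): print(v,g[v,288:362:2].tolist())
```

```text
px/mm 0.9297581844429691
322.2 174.0 r mm 12.7 [ 0.6251 -0.0066  0.117 ]
322.5 214.5 r mm 11.9 [ 0.6707 -0.0108  0.117 ]
322.8 174.2 r mm 26.6 [ 0.6254 -0.0061  0.117 ]
322.5 169.2 r mm 29.6 [ 0.62   -0.0058  0.117 ]
312.2 182.2 r mm 29.9 [ 0.633  -0.0182  0.117 ]
330.0 187.5 r mm 28.4 [6.407e-01 3.000e-04 1.170e-01]
142 [91, 88, 90, 92, 90, 90, 87, 88, 91, 88, 88, 91, 89, 103, 154, 154, 154, 155, 154, 154, 153, 155, 155, 152, 155, 153, 151, 154, 154, 156, 155, 156, 143, 143, 141, 145, 66]
146 [94, 87, 91, 89, 88, 88, 92, 89, 91, 90, 92, 90, 91, 93, 94, 95, 94, 94, 93, 94, 92, 95, 101, 144, 144, 153, 152, 157, 157, 156, 157, 140, 141, 143, 140, 138, 69]
150 [86, 86, 88, 89, 89, 89, 89, 89, 92, 92, 95, 96, 98, 95, 101, 158, 182, 208, 222, 148, 97, 88, 97, 102, 99, 99, 147, 72, 75, 95, 147, 142, 141, 141, 141, 145, 96]
154 [90, 88, 88, 90, 87, 92, 87, 92, 95, 95, 135, 156, 153, 136, 152, 159, 154, 153, 179, 237, 236, 236, 237, 238, 181, 84, 100, 86, 77, 77, 75, 89, 141, 141, 141, 138, 140]
158 [88, 86, 88, 91, 91, 91, 91, 90, 133, 154, 149, 130, 131, 128, 133, 129, 128, 129, 136, 173, 
[... 1375 characters left out ...]
136, 152, 148, 150, 148, 148, 150, 146, 166, 236, 235, 235, 235, 236, 235, 225, 226, 224, 211, 145, 147, 148, 148, 147, 147, 148, 79, 62, 67]
194 [73, 86, 89, 89, 83, 97, 146, 144, 143, 144, 108, 145, 150, 149, 148, 167, 232, 232, 232, 231, 232, 230, 233, 235, 176, 145, 148, 149, 147, 148, 144, 145, 144, 148, 87, 66, 64]
198 [144, 143, 142, 142, 145, 143, 142, 142, 143, 142, 144, 146, 143, 145, 130, 181, 177, 188, 214, 176, 124, 145, 146, 146, 147, 149, 145, 145, 146, 144, 146, 145, 144, 145, 147, 78, 64]
202 [141, 142, 142, 146, 147, 111, 150, 145, 143, 142, 144, 142, 142, 144, 145, 147, 147, 152, 151, 146, 146, 144, 145, 146, 143, 144, 143, 145, 148, 147, 144, 144, 144, 145, 147, 145, 144]
```

The wrist view now puts the hub at (0.6252, -0.0064), against (0.6258, -0.0068) from the opposite yaw. They agree, so the wrist bias is negligible. Next I'll centre over the hub and measure the handle relative to the well in both fixed views, which cancels their bias.

```bash
python3 -m jog '[[[-0.28,0,-0.3,0,0.3],[0,0,-0.3,0,0.3],[0,0,-0.2,0,0.3],[0,0,0,0,0.3],[0,0,0,0,0.3]]]' >/dev/null; python3 q.py
python3 - <<'E'
from h import *
hub=np.array([.6255,-.0066,.117]); o=sensors.get_obs(); P=o["ee_pos"]
for n,uv in(("scene",(344,246)),("side",(289,172))):
    g0=cv2.imread(f"pics/{n}0.png"); print(n,"hub proj",np.round(proj(n,hub),1))
    for t in(150,180,200):
        print(t,[np.round(e,1).tolist() for e in hole(g0,*uv,20,t,0) if e[3]>7][:3])
    i=camera(n); cv2.imwrite(f"pics/b_{n}.png",i); g=cv2.cvtColor(i,cv2.COLOR_BGR2GRAY)
    for d in range(-5,100,7):
        u,v=proj(n,P+[0,0,-d/1000]); c=int(round(u)); print(d,round(u,1),round(v,1),g[int(round(v)),c-10:c+11].tolist())
E
```

```text
[-0.54 17.   24.93 98.7  -0.2   5.12] [ 0.6259 -0.0069  0.2398] [-179.74   -0.75  174.34] 14.4 F [ 0.6  0.2 -2.9] op 49.5 g 47.0
scene hub proj [342.9 244.9]
150 [[343.7, 246.4, 19.9, 24.1], [343.7, 245.3, 6.3, 11.0]]
180 [[343.7, 246.4, 18.9, 22.8], [343.7, 245.4, 7.5, 12.0]]
200 [[343.7, 245.7, 9.0, 12.4], [343.7, 246.4, 18.1, 21.8]]
-5 346.2 210.4 [62, 67, 62, 67, 77, 80, 79, 80, 80, 81, 79, 79, 79, 77, 79, 80, 83, 91, 101, 118, 146]
2 346.0 212.4 [72, 74, 66, 68, 77, 80, 80, 79, 79, 80, 78, 77, 77, 85, 113, 144, 178, 203, 213, 221, 228]
9 345.8 214.5 [74, 74, 66, 67, 77, 79, 76, 75, 74, 67, 58, 52, 48, 71, 116, 146, 163, 175, 185, 198, 210]
16 345.6 216.5 [75, 72, 73, 91, 98, 77, 40, 17, 13, 12, 15, 14, 27, 57, 87, 104, 107, 103, 93, 80, 75]
23 345.4 218.5 [88, 88, 88, 96, 106, 101, 72, 35, 12, 14, 13, 14, 15, 31, 65, 93, 105, 103, 88, 61, 41]
30 345.2 220.5 [111, 111, 114, 115, 113, 98, 68, 32, 9, 13, 14, 12, 14, 31, 66, 94, 105, 105, 97, 77, 56]
37 345.0 222.5 [114, 115, 115, 115, 113, 99, 68, 34, 13, 16, 14, 11, 14, 30, 66, 94, 105, 106, 104, 96, 85]
44 344.9 224.4 [75, 91, 10
[... 1981 characters left out ...]
150, 184, 230, 237, 235, 212]
58 288.2 152.8 [150, 219, 214, 133, 135, 143, 113, 75, 22, 15, 23, 16, 24, 92, 127, 108, 155, 222, 237, 220, 157]
65 288.2 154.8 [231, 236, 216, 134, 113, 109, 102, 70, 30, 36, 30, 29, 33, 77, 112, 111, 147, 212, 228, 213, 152]
72 288.3 156.7 [156, 160, 141, 112, 114, 114, 101, 68, 26, 24, 33, 30, 40, 82, 113, 108, 103, 104, 114, 113, 111]
79 288.4 158.6 [98, 105, 110, 108, 114, 116, 102, 63, 14, 10, 15, 14, 25, 77, 110, 102, 93, 103, 115, 113, 109]
86 288.5 160.5 [76, 91, 112, 106, 112, 117, 105, 69, 6, 15, 9, 17, 38, 83, 108, 101, 102, 114, 114, 112, 104]
93 288.6 162.4 [114, 114, 112, 102, 81, 62, 57, 55, 65, 84, 88, 97, 93, 55, 42, 39, 60, 94, 115, 113, 109]
```

In both views the handle end sits about (+2, -1) mm from the TCP. I'll correct for that, then go down into the well watching the force.

```bash
python3 -m jog '[[[-0.05,0.025,-0.2,0,0.3],[0,0,-0.3,0,0.3],[0,0,0,0,0.3],[0,0,0,0,0.3]]]' >/dev/null; python3 q.py
python3 -m jog '[[[0,0,-0.2,0,0.3],[0,0,-0.1,0,0.3],[0,0,0,0,0.3]]]' >/dev/null; python3 q.py
python3 -m jog '[[[0,0,-0.1,0,0.3],[0,0,-0.1,0,0.3],[0,0,0,0,0.3]]]' >/dev/null; python3 q.py
```

```text
[-0.46 15.93 20.85 95.67 -0.2   5.24] [ 0.6234 -0.006   0.2151] [-179.73   -0.74  174.3 ] 14.9 F [ 0.1 -0.3 -3.7] op 49.3 g 47.0
[-0.46 15.64 18.64 93.85 -0.2   5.23] [ 0.623  -0.006   0.1985] [-179.72   -0.83  174.31] 15.2 F [ 0.7  0.2 -2.8] op 49.5 g 47.0
[-0.46 15.45 17.35 92.69 -0.2   5.23] [ 0.6232 -0.006   0.1889] [-179.73   -0.77  174.3 ] 15.5 F [ 0.6  0.2 -3.4] op 49.3 g 47.3
```

It entered the well freely. Pressing on.

```bash
python3 -m jog '[[[0,0,-0.08,0,0.3],[0,0,0,0,0.3]]]' >/dev/null; python3 q.py
python3 -m jog '[[[0,0,-0.08,0,0.3],[0,0,0,0,0.3]]]' >/dev/null; python3 q.py
python3 -m jog '[[[0,0,-0.06,0,0.3],[0,0,0,0,0.3]]]' >/dev/null; python3 q.py
```

```text
[-0.46 15.37 16.86 92.26 -0.2   5.23] [ 0.6233 -0.006   0.1854] [-179.73   -0.75  174.31] 15.7 F [ 0.  -0.4 -2. ] op 49.5 g 47.4
[-0.46 15.33 16.35 91.8  -0.2   5.23] [ 0.6233 -0.006   0.1812] [-179.73   -0.76  174.31] 15.9 F [-0.2  0.6 -0.2] op 49.1 g 47.5
[-0.46 15.3  15.97 91.46 -0.2   5.23] [ 0.6233 -0.006   0.1781] [-179.73   -0.76  174.31] 16.1 F [ 0.1 -0.  -1.2] op 49.6 g 47.5
```

```bash
for k in 1 ; do python3 -m jog '[[[0,0,-0.04,0,0.3],[0,0,0,0,0.3]]]' >/dev/null; python3 q.py; 
python3 -m jog '[[[0,0,-0.04,0,0.3],[0,0,0,0,0.3]]]' >/dev/null; python3 q.py;
python3 -m jog '[[[0,0,-0.04,0,0.3],[0,0,0,0,0.3]]]' >/dev/null; python3 q.py; done
```

```text
[-0.46 15.2  15.82 91.29 -0.2   5.23] [ 0.6235 -0.006   0.1779] [-179.74   -0.65  174.31] 16.3 F [-1.6  0.5  7.6] op 49.5 g 48.5
[-0.46 15.09 15.67 91.12 -0.2   5.23] [ 0.6237 -0.006   0.1776] [-179.75   -0.53  174.31] 16.5 F [-4.2  0.6 17.6] op 49.1 g 49.6
[-0.46 14.99 15.52 90.92 -0.21  5.23] [ 0.6242 -0.0061  0.1775] [-179.76   -0.37  174.31] 16.7 F [-5.5 -0.6 26.4] op 49.0 g 50.8
```

The plunger reached a hard stop at a handle-end height of 0.090, the expected fully-down height, with about 30 N of press. Now I'll lift out and carry the pusher to the ring.

```bash
python3 -m jog '[[[0,0,0.2,0,0.3],[0,0,0.4,0,0.3],[0,0,0.5,0,0.3],[0,0,0.6,0,0.3],[0,0,0.2,0,0.3],[-0.1,-0.3,0,0,0.3],[-0.31,-0.6,0,0,0.3],[-0.31,-0.7,0,0,0.3]]]' >/dev/null; python3 q.py
python3 -m jog '[[[-0.31,-0.75,0,0,0.3],[-0.31,-0.75,0,0,0.3],[-0.31,-0.75,0,0,0.3],[-0.31,-0.75,0,0,0.3],[-0.31,-0.75,0,0,0.3],[-0.31,-0.75,0,0,0.3],[-0.2,-0.5,0,0,0.3],[0,-0.3,0,0,0.3]]]' >/dev/null;  python3 -m jog '[[[0,0,0,0,0.3],[0,0,0,0,0.3],[0,0,0,0,0.3]]]' >/dev/null; python3 q.py
```

```text
[ -8.26  13.05  23.01 100.85  -0.31  -2.66] [ 0.5866 -0.0867  0.2652] [-179.73   -0.91  174.4 ] 17.5 F [-0.1 -0.2 -2.5] op 49.7 g 47.2
[-35.57  13.49  23.73 100.81  -0.59 -29.93] [ 0.4846 -0.3501  0.267 ] [-179.77   -0.78  174.37] 18.6 F [ 0.1 -0.2 -2.9] op 49.2 g 47.2
```

Run:
```python
from h import *
i,T=snap('w9'); P=sensors.get_obs()['ee_pos']; g=cv2.cvtColor(i,cv2.COLOR_BGR2GRAY); u,v=proj('wrist',[.4726,-.352,.125],T); print("ring px",u,v)
for t in(110,140,170):
  for e in [e for e in hole(i,u,v,30,t,0)+hole(i,u,v,30,t,1) if 14<e[3]<50][:5]: print(t,np.round(e,1),np.round(onz('wrist',*e[:2],.125,T),4))
for d in(.05,.07,.0875,.1):
    a=proj('wrist',P+[0,0,-d],T); c=int(round(a[0])); print(d,np.round(a,1),g[int(round(a[1])),c-18:c+19].tolist())
print(g[195:215,322].tolist(), cv2.imread('pics/w8.png',0)[195:215,322].tolist())
for n,uv in(("scene",(175.6,262.2)),("side",(395.8,140))):
    g0=cv2.imread(f"pics/{n}0.png"); print(n,np.round(proj(n,[.4726,-.352,.125]),1))
    for t in(110,140,170): print(t,[np.round(e,1).tolist() for e in hole(g0,*uv,12,t,1)+hole(g0,*uv,12,t,0) if 4<e[3]<25][:4])
```

```text
[ 0.4846 -0.3501  0.267 ] [-179.77   -0.78  174.37] 18.6
ring px 321.1396523882087 180.6146665744379
110 [321.4 180.4  23.7  25. ] [ 0.4724 -0.3517  0.125 ]
110 [297.4 198.2  15.8  43.5] [ 0.4885 -0.378   0.125 ]
110 [321.4 180.4  23.4  24.6] [ 0.4724 -0.3517  0.125 ]
140 [332.3 199.   20.   22.3] [ 0.4928 -0.3426  0.125 ]
140 [297.3 198.2  15.7  42.6] [ 0.4885 -0.3781  0.125 ]
170 [331.8 199.5  16.1  22.2] [ 0.4934 -0.3431  0.125 ]
170 [297.4 199.   15.8  37.6] [ 0.4893 -0.3781  0.125 ]
0.05 [324.5 224.4] [236, 239, 238, 68, 49, 54, 53, 57, 55, 54, 55, 51, 53, 54, 56, 53, 51, 54, 55, 52, 53, 53, 52, 51, 53, 49, 52, 46, 81, 159, 216, 214, 215, 214, 218, 220, 218]
0.07 [324.4 215.3] [237, 238, 238, 239, 233, 108, 83, 66, 59, 74, 66, 62, 51, 52, 54, 57, 54, 52, 52, 54, 52, 54, 60, 77, 65, 53, 69, 95, 178, 225, 216, 220, 219, 222, 222, 225, 229]
0.0875 [324.4 208.4] [236, 239, 236, 145, 99, 103, 97, 59, 54, 54, 69, 88, 79, 68, 59, 55, 53, 50, 54, 62, 71, 77, 68, 53, 47, 66, 151, 227, 224, 223, 224, 225, 229, 234, 230, 111, 86]
0.1 [324.3 204.1] [234, 145, 96, 102, 105, 101, 102, 107, 10
[... 177 characters left out ...]
4, 58, 64, 53, 58, 67, 56, 50, 85, 56] [231, 229, 234, 188, 143, 142, 145, 151, 79, 35, 38, 39, 49, 58, 33, 57, 43, 35, 51, 57]
scene [173.9 259.3]
110 [[173.8, 258.7, 2.5, 7.6], [175.1, 269.2, 1.5, 7.9], [169.1, 252.9, 8.2, 23.4], [173.8, 258.7, 2.6, 8.2]]
140 [[174.0, 258.9, 4.2, 10.3], [174.6, 268.9, 3.1, 11.3], [182.8, 264.2, 1.2, 4.3], [181.9, 272.7, 1.8, 4.0]]
170 [[176.6, 265.3, 13.6, 19.3], [174.0, 259.0, 5.8, 12.4], [174.0, 258.9, 6.0, 12.8]]
side [395.5 138.4]
110 [[395.2, 139.2, 2.7, 5.8], [395.2, 139.2, 3.0, 6.0]]
140 [[395.2, 139.2, 3.6, 6.8], [395.2, 139.2, 3.9, 7.1], [392.6, 138.9, 6.3, 19.8]]
170 [[397.4, 139.9, 4.2, 6.2], [395.0, 139.5, 5.0, 10.5], [388.7, 138.7, 4.4, 14.0]]
```

The ring is now at (0.4724, -0.3517) against (0.4726, -0.352) earlier, consistent. The handle end is about (+2.5, -1.4) mm from the TCP. I'll centre on the ring and lower in.

```bash
python3 -m jog '[[[-0.29,-0.01,-0.3,0,0.3],[0,0,-0.4,0,0.3],[0,0,-0.2,0,0.3],[0,0,0,0,0.3],[0,0,0,0,0.3]]]' >/dev/null; python3 q.py
python3 -m jog '[[[0,0,-0.1,0,0.3],[0,0,-0.1,0,0.3],[0,0,0,0,0.3]]]' >/dev/null; python3 q.py
python3 -m jog '[[[0,0,-0.1,0,0.3],[0,0,-0.1,0,0.3],[0,0,0,0,0.3]]]' >/dev/null; python3 q.py
```

```text
[-36.46  10.49  15.27  95.28  -0.61 -30.8 ] [ 0.4701 -0.3511  0.223 ] [-179.73   -0.74  174.35] 19.15 F [ 0.5 -0.6 -2.3] op 49.5 g 47.2
[-36.5   10.31  13.81  94.06  -0.61 -30.81] [ 0.4698 -0.3514  0.2118] [-179.76   -0.79  174.31] 19.45 F [-0.1  0.1 -3. ] op 49.5 g 47.2
[-36.5   10.13  12.47  92.92  -0.61 -30.81] [ 0.4696 -0.3513  0.2015] [-179.77   -0.81  174.31] 19.75 F [-0.3  0.1 -3.2] op 49.3 g 47.2
```

The handle is through the ring without force. Lowering further.

```bash
python3 -m jog '[[[0,0,-0.2,0,0.3],[0,0,-0.2,0,0.3],[0,0,0,0,0.3]]]' >/dev/null; python3 q.py
python3 -m jog '[[[0,0,-0.2,0,0.3],[0,0,-0.3,0,0.3],[0,0,0,0,0.3]]]' >/dev/null; python3 q.py
python3 -m jog '[[[0,0,-0.2,0,0.3],[0,0,-0.2,0,0.3],[0,0,0,0,0.3]]]' >/dev/null; python3 q.py
```

```text
[-36.49   9.89   9.88  90.59  -0.57 -30.81] [ 0.4698 -0.3511  0.1805] [-179.82   -0.81  174.32] 20.05 F [ 3.   0.6 -4.1] op 49.4 g 47.0
[-36.47   9.72   6.95  87.69  -0.5  -30.81] [ 0.4709 -0.3511  0.1558] [-179.81   -0.65  174.35] 20.35 F [ 9.4  0.2 -8.1] op 49.4 g 46.6
[-36.44   9.67   4.83  85.45  -0.45 -30.81] [ 0.472  -0.3513  0.137 ] [-179.77   -0.48  174.37] 20.65 F [13.4 -0.1 -8.2] op 49.8 g 46.8
```

The ring is pushing towards +x, so I'll relieve that and continue.

```bash
python3 -m jog '[[[0.06,0,0,0,0.3],[0,0,0,0,0.3]]]' >/dev/null; python3 q.py
python3 -m jog '[[[0.02,0,-0.1,0,0.3],[0,0,-0.1,0,0.3],[0,0,0,0,0.3]]]' >/dev/null; python3 q.py
python3 -m jog '[[[0,0,-0.06,0,0.3],[0,0,0,0,0.3]]]' >/dev/null; python3 q.py
```

```text
[-36.32  10.02   5.23  85.75  -0.63 -30.63] [ 0.4728 -0.3514  0.1371] [-179.73   -0.79  174.32] 20.85 F [ 1.6  0.2 -3.1] op 49.6 g 47.0
[-36.28  10.17   4.23  84.61  -0.59 -30.58] [ 0.4738 -0.3514  0.1265] [-179.77   -0.77  174.31] 21.15 F [ 3.1  0.1 -3.7] op 49.5 g 47.2
[-36.27  10.16   3.98  84.32  -0.59 -30.58] [ 0.474  -0.3515  0.1243] [-179.74   -0.73  174.31] 21.35 F [ 4.2  0.6 -3.7] op 49.4 g 47.3
```

```bash
python3 -m jog '[[[0.03,0,-0.06,0,0.3],[0,0,0,0,0.3]]]' >/dev/null; python3 q.py
python3 -m jog '[[[0,0,-0.04,0,0.3],[0,0,0,0,0.3]]]' >/dev/null; python3 q.py
python3 -m jog '[[[0,0,-0.03,0,0.3],[0,0,0,0,0.3]]]' >/dev/null; python3 q.py
```

```text
[-36.19  10.37   3.84  84.05  -0.63 -30.49] [ 0.475  -0.3514  0.1209] [-179.75   -0.82  174.3 ] 21.55 F [-0.2  0.2 -3.5] op 49.1 g 47.2
[-36.19  10.34   3.68  83.85  -0.63 -30.49] [ 0.4751 -0.3515  0.1197] [-179.72   -0.76  174.3 ] 21.75 F [-0.8  0.3 -1.7] op 49.7 g 47.6
[-36.19  10.28   3.59  83.75  -0.63 -30.49] [ 0.4752 -0.3516  0.1195] [-179.68   -0.7   174.3 ] 21.95 F [-2.7  3.1  8.6] op 49.6 g 48.7
```

The head has touched the ring. I'll let go gently.

```bash
python3 -m jog '[[[0,0,0,0,0.6],[0,0,0,0,0.65],[0,0,0,0,0.75],[0,0,0,0,0.85],[0,0,0,0,1],[0,0,0,0,1]]]' 20 >/dev/null; python3 q.py
python3 -m jog '[[[0,0,0.2,0,1],[0,0,0.4,0,1],[0,0,0.7,0,1],[0,0,0.8,0,1],[0,0,0.8,0,1],[0,0,0.5,0,1],[0,0,0,0,1],[0,0,0,0,1]]]' >/dev/null; python3 q.py
python3 - <<'E'
from h import *
i,T=snap('w10'); g=cv2.cvtColor(i,cv2.COLOR_BGR2GRAY)
# top face of the seated head should be a 28 x 50 rectangle at z=.153
u,v=proj('wrist',[.4725,-.3518,.153],T); print(u,v)
for y in range(int(v)-24,int(v)+26,4): print(y,g[y,int(u)-44:int(u)+46:3].tolist())
for n in("scene","side"):
    I=camera(n); cv2.imwrite(f"pics/e_{n}.png",I); gg=cv2.cvtColor(I,cv2.COLOR_BGR2GRAY)
    print(n,[np.round(proj(n,[.4725,-.3518,z]),1).tolist() for z in(.153,.125,.03)])
    u,v=[int(round(x)) for x in proj(n,[.4725,-.3518,.125])]
    for y in range(v-26,v+50,4): print(y,gg[y,u-20:u+21:2].tolist())
E
```

```text
[-36.19  10.37   3.52  83.66  -0.61 -30.5 ] [ 0.4753 -0.3515  0.1179] [-179.74   -0.75  174.31] 22.55 F [ 0.2 -0.4  0.4] op 85.5 g 0.0
[-36.19  13.27  25.95 103.11  -0.61 -30.5 ] [ 0.4756 -0.3516  0.2887] [-179.69   -0.68  174.31] 23.35 F [ 0.8  0.1 -1. ] op 84.8 g 0.0
[ 0.4756 -0.3516  0.2887] [-179.69   -0.68  174.31] 23.35
323.8398613785881 190.38231961095738
166 [172, 177, 175, 174, 74, 80, 82, 81, 82, 77, 79, 78, 76, 89, 93, 96, 89, 89, 97, 100, 99, 101, 103, 99, 99, 100, 108, 240, 239, 239]
170 [166, 168, 168, 165, 172, 81, 81, 106, 97, 87, 86, 92, 104, 100, 102, 103, 102, 102, 102, 87, 93, 94, 96, 102, 106, 102, 104, 248, 239, 238]
174 [173, 171, 169, 168, 167, 192, 106, 89, 90, 92, 93, 91, 91, 88, 89, 87, 87, 88, 88, 88, 88, 88, 87, 91, 108, 104, 104, 109, 241, 238]
178 [233, 166, 171, 174, 240, 238, 88, 128, 126, 126, 127, 125, 123, 124, 122, 123, 121, 123, 122, 120, 120, 122, 118, 106, 104, 106, 103, 104, 181, 239]
182 [237, 237, 237, 238, 237, 237, 237, 132, 132, 129, 130, 131, 130, 150, 145, 126, 124, 126, 126, 127, 120, 221, 122, 112, 99, 104, 103, 103, 100, 243]
186 [23
[... 4324 characters left out ...]
0 [78, 80, 82, 82, 83, 82, 81, 66, 14, 21, 105, 148, 159, 157, 158, 162, 159, 153, 83, 88, 103]
164 [71, 76, 65, 65, 50, 49, 49, 68, 53, 45, 50, 49, 48, 48, 52, 126, 161, 156, 84, 99, 111]
168 [75, 75, 74, 78, 78, 74, 73, 51, 42, 45, 48, 49, 49, 50, 98, 161, 161, 147, 93, 105, 110]
172 [62, 69, 76, 78, 74, 74, 73, 44, 46, 45, 41, 42, 60, 102, 160, 161, 160, 143, 96, 104, 111]
176 [239, 240, 240, 226, 175, 156, 107, 48, 55, 63, 72, 79, 105, 238, 237, 239, 239, 140, 98, 106, 110]
180 [233, 232, 232, 233, 233, 231, 231, 231, 233, 237, 240, 240, 239, 239, 240, 240, 239, 176, 99, 107, 111]
184 [232, 232, 233, 235, 233, 232, 233, 232, 233, 238, 240, 239, 239, 241, 239, 240, 239, 166, 99, 108, 113]
```

The pusher hangs upright in the ring. In the side view the handle follows the predicted vertical, and in the wrist view the head's top face is where a seated head should be. The gripper is clear, so I'll hand in the job.

```bash
python3 -c "
from workcell import ticket
print(ticket.job_done())"
```

```text
the job is handed in; nothing more can be done
None
```

The job is handed in at about 23.5 s of the 59 s: the handle end pressed the plunger to its stop, and the pusher now hangs by its head in the steel ring stand, let go and with the gripper clear.

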